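# Set the angle gauge on the uneven stud in the fume hood

## Robot

A 7-joint arm with a two-finger parallel gripper is mounted at the origin on the work surface. World frame = base frame: x ahead of the robot, y to its left, z up, the work surface at z = 0. Lengths are in m, angles in rad, forces in N, time in s.
With the tool pointing down it reaches from about 0.4 to 0.925 m from the base axis. Payload 5.6 kg.
Tool frame: the origin (TCP) lies midway between the tips of the shut fingers; the grasp point (between the pads) lies 19 mm behind it; z points along the fingers, y is the line along which they close (so a half turn about z gives the same grasp; the last joint's range is limited). The gripper opens to 85 mm and grips with 20 to 120 N. Pads are 22 mm wide; open, the fingers measure 114 mm over their backs; the gripper's body (76 mm by 85 mm) begins 54 mm behind the grasp point. The pads swing forward as they close: fully open they stand 13 mm farther back than shut.
Start: joints at [-1.314, 0.468, -0.012, 1.603, 0.006, 1.071, -0.056], TCP at [0.192, 0.621, 0.231] pointing down, gripper open.
Joint ranges: [-2.53, 2.53], [-0.31, 2.02], [-1.57, 1.55], [0.28, 2.44], [-1.29, 4.43], [0.15, 1.84], [-2.92, 2.92]. Speed limits (rad/s): [2.57, 2.57, 3.14, 3.14, 3.14, 3.14, 3.14].

## Interface

Orientations are given as a rotation vector (axis times angle).
In Python, from bench import status, eyes, manip gives the robot as it stands.
- The arm moves only by the tool step_arm, never from a script. Its arguments are lists of equal length, an entry for each row: "grip": the opening, from 0 (shut) to 1 (fully open); "travel": the shift along the tool's x, y, z scaled (see below), a list of three; "rot": the turn, a rotation vector about the tool's x, y, z scaled (see below), a list of three. A call has exactly 5 rows; each row shifts and turns the commanded pose from where the row before left it, along the tool's axes as they then stand; what a row does not reach is not made up. The controller multiplies each number of a shift by 10 cm and each number of a turn by 0.1 rad. A row lasts 1/8 s, in which the tool goes at most 62.5 mm and 10.7 degrees, less where a joint would pass 70% of its speed; a pose out of reach is approached as far as the arm can. A call with a number of a shift or a turn outside -1 to 1 is refused whole. A call with a gripper value outside its range is refused whole. The fingers move at their own pace and stop on an object; "grip_force" is the grip in N (left out, the last holds). Time passes only in rows, so rows that do not move let the fingers close, or fill a call up. It gives the time, the measured TCP pose, the force, the opening and the grip force at its end, in the units of the state.
- status.observe(): the state, without advancing time (a new reading comes with each control period).
- eyes.grab_frame(name): name is "side" or "top" or "wrist"; returns (picture, depth): 480x640x3 uint8, red, green, blue; 480x640 float32, m along the optical axis (not along the pixel's ray), 0 where there is no reading.
- eyes.calibration(name): a dict with "intrinsics" (3x3 intrinsics, pixels), "rvec" (rotation vector, rad) and "tvec" (3), from world to camera coordinates, as OpenCV has them. Camera axes: x right, y down, z forward; pixel columns grow to the right and rows downward; lengths in m; the calibration is good to about 2 mm. A picture is of the moment at which its call begins: read the wrist's pose just before it. calibration takes no time and is no camera call; for the wrist camera it gives the pose at the moment of the call.
- manip.finish_job(): hands the job in; it is judged then, once.
The state is a dict: "t": time; "joint_positions": joint angles; "joint_velocities": joint speeds; "effort": joint torques, N m; "tcp_pos": TCP position; "tool_rot": TCP orientation; "force": force on the tool from outside, world axes, zero at the start; "torque": the same for the moment, N m; "grip_width": finger opening in m; "gripper_force": force on a finger pad.
Only numpy, scipy, OpenCV 4.12 (cv2) and the standard library are available. Lean on these libraries where they do the work, as an engineer would, in place of code of your own. Each camera call takes 0.05 s, during which the arm holds its last target. There are 200 camera calls.

## Task

Pull the drawer of the white accessory cabinet all the way out to its stop, and take the angle gauge that stands in it. Rest the middle of the gauge's foot lightly on the higher hump of the two-humped steel stud and rock the gauge sideways until its swinging pointer has settled on the index mark of its dial. Finish while holding it still exactly like that, still resting on the stud with the drawer left open (a colleague then sets a condenser parallel to it); leave the bottle, the aluminium ring and the beaker where they are.

Things in the scene. Friction and masses are not known exactly. Their poses are not given: they have to be found in the camera images.
- cabinet: White sheet-metal cabinet, 210 deep (x) x 180 wide (y) x 165 high, fixed to the bench, open towards the robot. Origin: middle of the lower edge of its front face, on the bench; its x axis points from the front into the cabinet (away from the robot), z up. Its one drawer slides out along its -x.
- drawer (a joint): Travel of the drawer in m: 0 shut, 0.14 fully out at its stop. Slides with about 1.5 N friction and some damping. The drawer has a grey front 180 wide x 150 high x 12 thick with its top edge 158 above the bench; sides 30 high; floor 14 above the bench.
- drawer_handle (a point): Middle of the drawer's steel bar handle: horizontal round bar 10 in diameter, 100 long across the drawer (cabinet y), 135 above the bench, its axis 45 in front of the drawer front (57 in front of the cabinet's face when shut). Moves with the drawer.
- gauge: Loose grey angle gauge, 0.2-0.4 kg, standing upright in the drawer. Origin: centre of its foot's underside (14 above the bench in the drawer). x: square to the dial, which is on the +x side (away from the robot, about cabinet x). Foot 30 (x) x 110 (y) x 12 high; housing 22 (x) x 124 (y), 12 to 90 up; grip stem 22 (x) x 50 (y), 90 to 135 up, pinched across its 22. Rocking = turning about its x.
- pointer (a joint): Angle in rad of the free-swinging plumb pointer relative to the gauge, about the gauge's +x; pivot 78 above the underside on the dial, tip 50 from the pivot. 0 when the gauge is upright. The pointer hangs straight down, so a gauge rocked by an angle a about its +x reads -a once settled (about 1 s).
- index (a joint): Angle in rad, measured like pointer, of the index mark on the dial: a dark tab 8 wide, 50 to 60 from the same pivot. Preset between 0.14 and 0.32, on the gauge's +y side; it stays put. The pointer is on the mark when both joints read the same (tip within the tab's width, 4 either way).
- pointer_tip (a point): Tip of the pointer on the +x dial, 50 from the pivot. The gauge is double-faced: an identical pointer and index, moving as one with these, show on its -x side.
- index_mark (a point): Middle of the inner end of the index tab, 50 from the pivot: where the pointer tip should hang.
- gauge_foot (a point): Centre of the underside of the gauge's foot (same as the origin of gauge). In the drawer the foot stands between two ribs 18 high, 70 behind the back of the drawer front, so with the drawer out it is 70 clear of both drawer front and cabinet.
- stud: Steel stud fixed on a grey foot plate 90 (x) x 100 (y) x 18. Origin: on the bench under the higher hump. Its top is uneven: two half-round ridges 34 long along the stud's x. Higher one: radius 14, top 85 above the bench, at y = 0; lower one: radius 10, top 73 up, 26 to the stud's +y. A foot lying on both leans 0.44 rad: too much.
- stud_crown (a point): Top of the higher hump, in the middle of its length, 85 above the bench.
- amber_bottle: Bystander: amber glass bottle 60 in diameter, 110 high; origin centre of the underside.
- heating_block: Bystander: plain aluminium ring 72 outside, 30 high, lying on the bench; origin centre of the underside.
- beaker: Bystander: glass beaker 60 in diameter, 70 high; origin centre of the underside.

How it is judged:
By the outcome, as a careful person would: the job done as asked, in the order asked, and still so for the second after the job is handed in, while the arm keeps its last pose, push and grip.
It also fails if it takes over 61 s, if anything falls off the work surface, if the arm or the gripper's body presses on something with over 40 N, if the wrist force passes 120 N, or if a joint passes its speed limit or range.

## Working session

There is one attempt and no reset: what is moved stays moved. The work goes in short steps, Python scripts to look and compute and a tool call to move; the robot and the scene stay as the last step left them, time stands still between calls to the robot, and variables do not carry over. Pictures are saved under pics/ and viewed, at most 10 in all, crops included, and the job is handed in when it is done.

Besides the shell and the picture viewer there is one more tool, called as name(argument=value, ...) on one line, values as JSON. step_arm: Moves the arm, as the interface text tells. Shifts and turns lie within -1 to 1; 1 stands for 10 cm of shift or 0.1 rad of turn. Its arguments: {"type":"object","properties":{"grip":{"type":"array","items":{"type":"number"}},"travel":{"type":"array","items":{"type":"array","items":{"type":"number"}}},"rot":{"type":"array","items":{"type":"array","items":{"type":"number"}}},"grip_force":{"type":"number"}},"required":["grip","travel","rot"]}

```bash
mkdir -p pics; cat > h.py <<'E'
import numpy as np, cv2
from scipy.spatial.transform import Rotation as R
from bench import status, eyes, manip
def cal(n):
    c=eyes.calibration(n); K=np.array(c["intrinsics"]); r=R.from_rotvec(np.ravel(c["rvec"])).as_matrix(); return K,r,np.ravel(c["tvec"])
def grab(n):
    c=cal(n); im,d=eyes.grab_frame(n); return im,d,c
def cloud(d,c):
    K,r,t=c; v,u=np.mgrid[:480,:640]; p=np.stack([(u-K[0,2])/K[0,0]*d,(v-K[1,2])/K[1,1]*d,d],-1)
    return (p-t)@r
def proj(P,c):
    K,r,t=c; q=(np.atleast_2d(P)@r.T+t)@K.T; return q[:,:2]/q[:,2:]
def rayz(u,v,z,c):
    K,r,t=c; d=r.T@np.linalg.solve(K,[u,v,1]); o=-r.T@t; return o+d*(z-o[2])/d[2]
def save(n,im): cv2.imwrite(f"pics/{n}.png",cv2.cvtColor(im,cv2.COLOR_RGB2BGR))
E
python3 - <<'E'
from h import *
s=status.observe(); print(s)
for n in("top","side"):
    im,d,c=grab(n); save(n+"0",im); np.savez(n+"0.npz",im=im,d=d,K=c[0],r=c[1],t=c[2]); print(n,-c[1].T@c[2],c[1][2],c[0][0,0],(d>0).mean())
E
```

```text
{'t': 0.0, 'joint_positions': array([-1.31400368,  0.46840816, -0.01161648,  1.60363833,  0.00598503,
        1.07144324, -0.05630823]), 'joint_velocities': array([-0.00215858, -0.00042642, -0.00055425, -0.00126167,  0.00113412,
       -0.00194072,  0.00043084]), 'effort': array([-3.58811785e-04, -5.32376647e+01,  2.14324496e-02, -2.51311702e+01,
        1.14580197e-02,  7.60936586e-03,  3.30908779e-05]), 'tcp_pos': array([0.19184232, 0.62043563, 0.23031217]), 'tool_rot': array([-4.69230388e-01, -3.10617982e+00,  2.91307822e-03]), 'force': array([ 0.24675678, -0.19962411,  0.17499003]), 'torque': array([ 0.01316962, -0.00472278, -0.00175231]), 'gripper_force': 0.0, 'grip_width': 0.08517342192380395}
top [ 0.56685644 -0.09403532  0.91361758] [ 0.06490141  0.00448269 -0.99788161] 434.80487605249743 0.9959895833333333
side [0.33160556 0.36800854 0.72435747] [ 0.32748576 -0.56000307 -0.76101881] 444.659699399708 0.9959635416666667
```

View pics/top0.png

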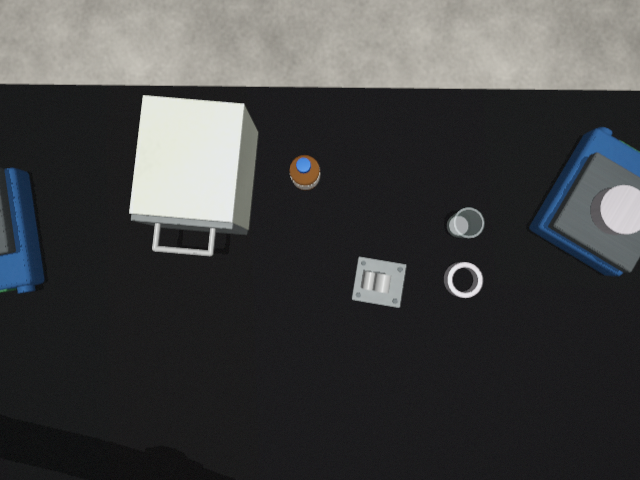

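View pics/side0.png

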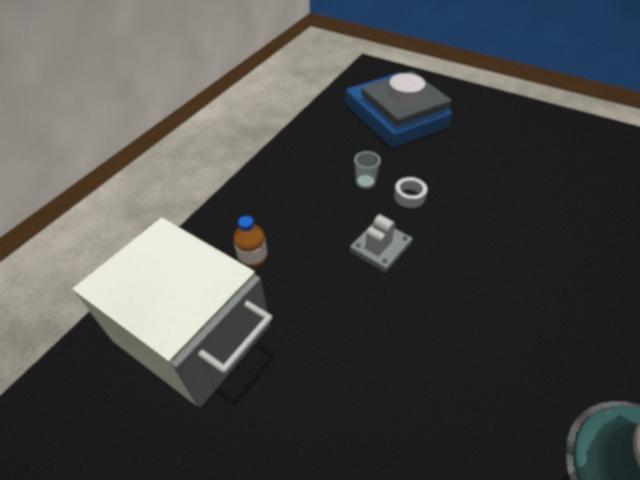

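The top view shows the cabinet at top left with its handle bar from about (154,250) to (213,254). The stud plate is around (380,282) with ridges at (369,281) and (383,283). The bottle is at (305,170), the beaker at (466,223) and the ring at (464,280). The side view agrees with this.

```bash
python3 - <<'E'
from h import *
z=np.load("top0.npz"); c=(z["K"],z["r"],z["t"]); P=cloud(z["d"],c); im=z["im"]
v,u=np.mgrid[:480,:640]
# cabinet roof
m=(abs(P[...,2]-.165)<.004)&(u<270)&(u>100)&(v<240)
rect=cv2.minAreaRect(P[m][:,:2].astype(np.float32)); print("roof",rect, cv2.boxPoints(rect).round(4).tolist(), np.median(P[m][:,2]))
# handle
m=(abs(P[...,2]-.137)<.012)&(u>140)&(u<230)&(v>245)&(v<262)
q=P[m]; rect=cv2.minAreaRect(q[:,:2].astype(np.float32)); print("handle",m.sum(),rect,q.max(0))
# plate
m=(abs(P[...,2]-.018)<.005)&(u>340)&(u<420)&(v>245)&(v<315)
rect=cv2.minAreaRect(P[m][:,:2].astype(np.float32)); print("plate",rect)
for lo,hi in((.078,.09),(.066,.0755)):
    m=(P[...,2]>lo)&(P[...,2]<hi)&(u>340)&(u<420)&(v>245)&(v<315); q=P[m]
    print("ridge",lo,m.sum(),q.mean(0),q[:,2].max(),cv2.minAreaRect(q[:,:2].astype(np.float32)),u[m].mean(),v[m].mean())
for nm,(a,b) in dict(bottle=(305,165),beaker=(466,223),ring=(464,265)).items(): print(nm,P[b,a])
E
```

```text
roof ((0.7468772530555725, 0.14739522337913513), (0.18155251443386078, 0.21925190091133118), 85.67832946777344) [[0.6306999921798706, 0.06509999930858612], [0.849399983882904, 0.04859999939799309], [0.8629999756813049, 0.2296999990940094], [0.6444000005722046, 0.24619999527931213]] 0.16457702812247665
handle 357 ((0.5882642865180969, 0.15828360617160797), (0.016109157353639603, 0.10935956239700317), 0.6864012479782104) [0.59697332 0.21299082 0.14329143]
plate ((0.53342604637146, -0.2081146538257599), (0.10043878108263016, 0.09003745764493942), 81.26852416992188)
ridge 0.078 222 [ 0.53356069 -0.20731022  0.0829223 ] 0.08801234939102649 ((0.5335296392440796, -0.20768862962722778), (0.024766065180301666, 0.03360193222761154), 81.11700439453125) 382.6081081081081 282.5990990990991
ridge 0.066 191 [ 0.53730614 -0.18409686  0.07094369] 0.07539012625701814 ((0.5352452993392944, -0.19707009196281433), (0.04975586757063866, 0.03408440575003624), 81.28215789794922) 369.72774869109946 280.2303664921466
bottle [ 0.75216307 -0.05753025  0.10878053]
beaker [ 0.65685312 -0.39166107  0.00644467]
ring [ 0.56903986 -0.37891908  0.03069216]
```

```bash
cat >> h.py <<'E'
def T(p,r):
    M=np.eye(4); M[:3,:3]=r; M[:3,3]=p; return M
def down(yaw):  # tool z down, tool y along heading yaw
    y=np.array([np.cos(yaw),np.sin(yaw),0]); z=np.array([0,0,-1.]); return np.stack([np.cross(y,z),y,z],1)
def plan(p,r,N,cur=None):
    from scipy.linalg import expm,logm
    s=status.observe(); A=T(s["tcp_pos"],R.from_rotvec(s["tool_rot"]).as_matrix()) if cur is None else cur
    D=expm(np.real(logm(np.linalg.inv(A)@T(p,r)))/N)
    print("N",N,"travel",(D[:3,3]*10).round(3),"rot",(R.from_matrix(D[:3,:3]).as_rotvec()*10).round(3))
    return T(p,r)
E
python3 - <<'E'
from h import *
z=np.load("top0.npz"); c=(z["K"],z["r"],z["t"]); im=z["im"]; g=im.min(2)
pts=[]
for u in range(162,208,3):
    vs=np.where(g[242:262,u]>90)[0]+242
    if len(vs): pts.append(rayz(u,vs.mean(),.138,c)[:2])
pts=np.array(pts); k=np.polyfit(pts[:,1],pts[:,0],1); print(len(pts),"slope dx/dy",k,"rms",np.std(pts[:,0]-np.polyval(k,pts[:,1])))
# bar ends
row=np.where(g[251,140:230]>90)[0]+140; print(row.min(),row.max(),rayz(row.min(),251,.138,c),rayz(row.max(),252,.138,c))
yaw=-.0753
plan([.588,.158,.22],down(yaw),15)
E
```

```text
16 slope dx/dy [0.07763189 0.57593711] rms 0.0005020101231672685
155 212 [0.58666244 0.20670108 0.138     ] [0.58617259 0.10475441 0.138     ]
N 15 travel [-0.437  0.029  0.007] rot [-0.001  0.001  0.897]
```

step_arm(grip=[0.5,0.5,0.5,0.5,0.5], travel=[[-0.44,0.03,0],[-0.44,0.03,0],[-0.44,0.03,0],[-0.44,0.03,0],[-0.44,0.03,0]], rot=[[0,0,0.9],[0,0,0.9],[0,0,0.9],[0,0,0.9],[0,0,0.9]])

```text
t: 0.72
tcp_pos: [0.3935, 0.5325, 0.2307]
tool_rot: [-1.155, -2.922, 0.001]
force: [1.0, -0.1, 0.2]
grip_width: 0.0429
gripper_force: 0.0
```

step_arm(grip=[0.5,0.5,0.5,0.5,0.5], travel=[[-0.44,0.03,0],[-0.44,0.03,0],[-0.44,0.03,0],[-0.44,0.03,0],[-0.44,0.03,0]], rot=[[0,0,0.9],[0,0,0.9],[0,0,0.9],[0,0,0.9],[0,0,0.9]])

```text
t: 1.35
tcp_pos: [0.5355, 0.3661, 0.2308]
tool_rot: [-1.778, -2.59, 0.001]
force: [0.0, -0.0, -0.5]
grip_width: 0.0424
gripper_force: 0.0
```

step_arm(grip=[0.5,0.5,0.5,0.5,0.5], travel=[[-0.44,0.03,0],[-0.44,0.03,0],[-0.44,0.03,0],[-0.44,0.03,0],[0,0,0]], rot=[[0,0,0.9],[0,0,0.9],[0,0,0.9],[0,0,0.9],[0,0,0]])

```text
t: 1.98
tcp_pos: [0.5883, 0.1947, 0.2313]
tool_rot: [2.217, 2.224, -0.002]
force: [-1.5, 0.5, 0.8]
grip_width: 0.0428
gripper_force: 0.0
```

```bash
python3 - <<'E'
from h import *
s=status.observe(); print(s["t"],s["tcp_pos"],s["joint_positions"],s["grip_width"])
plan([.588,.156,.117],down(-.0765),4)
E
```

```text
1.975 [0.58829276 0.19474455 0.23125238] [-0.68148665  0.42926583  0.4077183   1.70314204 -0.18895972  1.04902244
 -0.20892282] 0.04277401000545035
N 4 travel [-0.096  0.002  0.286] rot [0.001 0.006 0.199]
```

step_arm(grip=[0.5,0.5,0.5,0.5,0.5], travel=[[-0.2,0,0.1],[-0.185,0.005,0.1],[0,0,0.3],[0,0,0.4],[0,0,0.24]], rot=[[0,0,0.4],[0,0.02,0.4],[0,0,0],[0,0,0],[0,0,0]])

```text
t: 2.6
tcp_pos: [0.586, 0.1607, 0.1145]
tool_rot: [-2.296, -2.14, 0.003]
force: [0.4, 0.0, -0.9]
grip_width: 0.0426
gripper_force: 0.0
```

step_arm(grip=[0,0,0,0,0], travel=[[0,0,0],[0,0,0],[0,0,0],[0,0,0],[0,0,0]], rot=[[0,0,0],[0,0,0],[0,0,0],[0,0,0],[0,0,0]], grip_force=40)

```text
t: 3.22
tcp_pos: [0.5879, 0.1613, 0.1178]
tool_rot: [-2.297, -2.143, -0.003]
force: [0.8, -2.5, -2.3]
grip_width: 0.0085
gripper_force: 39.1
```

step_arm(grip=[0,0,0,0,0], travel=[[0,-0.1,0],[0,-0.25,0],[0,-0.25,0],[0,-0.25,0],[0,-0.25,0]], rot=[[0,0,-0.07],[0,0,0],[0,0,0],[0,0,0],[0,0,0]])

```text
t: 3.85
tcp_pos: [0.477, 0.1696, 0.1177]
tool_rot: [-2.288, -2.151, -0.006]
force: [2.4, 1.1, -5.3]
grip_width: 0.0088
gripper_force: 40.3
```

step_arm(grip=[0,0,0,0,0], travel=[[0,-0.15,0],[0,-0.1,0],[0,-0.05,0],[0,-0.04,0],[0,0,0]], rot=[[0,0,0],[0,0,0],[0,0,0],[0,0,0],[0,0,0]])

```text
t: 4.47
tcp_pos: [0.4488, 0.1717, 0.1178]
tool_rot: [2.287, 2.148, 0.017]
force: [13.0, 5.7, -17.4]
grip_width: 0.0082
gripper_force: 39.4
```

```bash
python3 - <<'E'
from h import *
s=status.observe(); print(s["t"],s["tcp_pos"],R.from_rotvec(s["tool_rot"]).as_matrix()[:,1],s["force"],s["grip_width"])
E
```

```text
4.475 [0.44878441 0.17166943 0.1178009 ] [ 0.99798843 -0.06252236  0.01049006] [ 12.99192911   5.67236896 -17.38653252] 0.008223905883780584
```

step_arm(grip=[0.5,0.5,0.5,0.5,0.5], travel=[[0,0,0],[0,0,0],[0,0,0],[0,0,-0.4],[0,0,-0.6]], rot=[[0,0,0],[0,0,0],[0,0,0],[0,0,0],[0,0,0]])

```text
t: 5.1
tcp_pos: [0.4425, 0.1696, 0.2172]
tool_rot: [-2.288, -2.15, 0.005]
force: [0.5, 0.9, -0.5]
grip_width: 0.0424
gripper_force: 0.0
```

step_arm(grip=[0.6,0.6,0.6,0.6,0.6], travel=[[0,-0.3,-0.2],[0,-0.3,0],[0,0,0],[0,0,0],[0,0,0]], rot=[[0,0,0],[0,0,0],[0,0,0],[0,0,0],[0,0,0]])

```text
t: 5.72
tcp_pos: [0.3847, 0.1739, 0.2372]
tool_rot: [-2.29, -2.15, -0.002]
force: [-0.1, -0.3, -0.2]
grip_width: 0.0511
gripper_force: 0.0
```

```bash
python3 - <<'E'
from h import *
s=status.observe(); print(s["t"],s["tcp_pos"],s["force"])
o=[]
for n in("top","side"):
    im,d,c=grab(n); np.savez(n+"1.npz",im=im,d=d,K=c[0],r=c[1],t=c[2])
    uv=proj([.53,.16,.12],c)[0].astype(int); print(n,uv)
    u,v=np.clip(uv,[110,110],[530,370]); o.append(cv2.resize(im[v-110:v+110,u-110:u+110],(400,400)))
    print(u,v)
save("open",np.hstack(o))
E
```

```text
5.725 [0.38465304 0.17389205 0.23718628] [-0.13944525 -0.26053488 -0.19293179]
top [183 282]
183 282
side [279 366]
279 366
```

View pics/open.png

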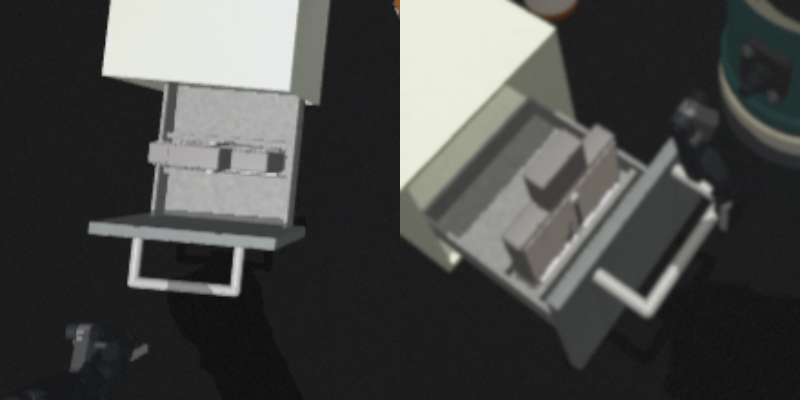

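The drawer is open with the gauge standing between its ribs, at about (140–285,155) in the left (top) crop. I'll measure the stem by height.

```bash
python3 - <<'E'
from h import *
for n in("top1","side1"):
    z=np.load(n+".npz"); c=(z["K"],z["r"],z["t"]); P=cloud(z["d"],c)
    for lo,hi in((.14,.156),(.095,.112)):
        m=(P[...,2]>lo)&(P[...,2]<hi)&(P[...,0]>.525)&(P[...,0]<.605)&(P[...,1]>.06)&(P[...,1]<.25)
        q=P[m]; print(n,lo,m.sum(),q.mean(0).round(4),cv2.minAreaRect(q[:,:2].astype(np.float32)),np.percentile(q[:,1],[2,98]),np.percentile(q[:,0],[2,98]))
z=np.load("side1.npz");im=z["im"]; save("side1crop",cv2.resize(im[300:420,220:380],(800,600),interpolation=cv2.INTER_CUBIC))
E
```

```text
top1 0.14 361 [0.5758 0.1595 0.1482] ((0.5758972764015198, 0.16022855043411255), (0.049675073474645615, 0.021994691342115402), 85.54930114746094) [0.13577022 0.18439408] [0.56436074 0.58680795]
top1 0.095 435 [0.5756 0.1495 0.1028] ((0.5762958526611328, 0.16039207577705383), (0.03187151625752449, 0.12431540340185165), 0.7121541500091553) [0.09937981 0.21976743] [0.56110608 0.59042073]
side1 0.14 553 [0.5728 0.1606 0.1471] ((0.5738248229026794, 0.15927821397781372), (0.050284493714571, 0.022412188351154327), 84.7740478515625) [0.1358297  0.18382171] [0.5622965  0.58501843]
side1 0.095 866 [0.5709 0.1679 0.1021] ((0.5710599422454834, 0.1593082994222641), (0.1242762953042984, 0.027079246938228607), 85.53022003173828) [0.1006514  0.22007516] [0.55937523 0.58646213]
```

View pics/side1crop.png

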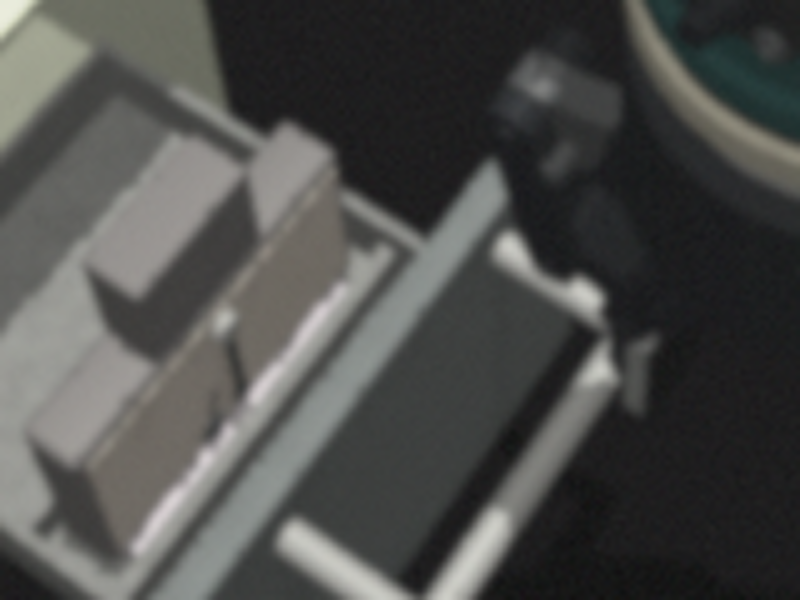

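The gauge stands upright, with the stem top at about (170,220), the pivot at (222,320), the pointer down to (240,385) and the index tab to its left at about (212,425). Next I'll grasp the stem.

```bash
python3 - <<'E'
from h import *
plan([.575,.160,.237],down(-.078),4)
E
```

```text
N 4 travel [-0.002  0.478  0.   ] rot [-0.    -0.003  0.038]
```

step_arm(grip=[0.6,0.6,0.6,0.6,0.6], travel=[[0,0.48,0],[0,0.48,0],[0,0.48,0],[0,0.48,0],[0,0,0]], rot=[[0,0,0.04],[0,0,0.04],[0,0,0.04],[0,0,0.04],[0,0,0]])

```text
t: 6.45
tcp_pos: [0.5782, 0.1595, 0.236]
tool_rot: [2.309, 2.129, -0.0]
force: [-0.1, -0.6, 0.1]
grip_width: 0.0514
gripper_force: 0.0
```

step_arm(grip=[0.6,0.6,0.6,0.6,0.6], travel=[[0,0,0.3],[0,0,0.4],[0,0,0.3],[0,0,0.27],[0,0,0]], rot=[[0,0,0],[0,0,0],[0,0,0],[0,0,0],[0,0,0]])

```text
t: 7.08
tcp_pos: [0.5731, 0.1611, 0.1083]
tool_rot: [-2.303, -2.131, 0.005]
force: [-0.7, -0.8, -0.7]
grip_width: 0.0514
gripper_force: 0.0
```

```bash
python3 - <<'E'
from h import *
s=status.observe(); print(s["t"],s["tcp_pos"],s["force"]); plan([.575,.160,.110],down(-.078),1)
E
```

```text
7.075 [0.57311192 0.16108616 0.108263  ] [-0.672647   -0.75482864 -0.69863151]
N 1 travel [-0.009  0.02  -0.017] rot [-0.05   0.001  0.003]
```

step_arm(grip=[0,0,0,0,0], travel=[[0,0.01,-0.015],[0,0,0],[0,0,0],[0,0,0],[0,0,0]], rot=[[0,0,0],[0,0,0],[0,0,0],[0,0,0],[0,0,0]], grip_force=70)

```text
t: 7.7
tcp_pos: [0.5775, 0.1616, 0.1135]
tool_rot: [-2.306, -2.133, -0.006]
force: [-0.3, -0.4, 6.5]
grip_width: 0.0212
gripper_force: 68.9
```

step_arm(grip=[0,0,0,0,0], travel=[[0,0,-0.1],[0,0,-0.3],[0,0,-0.4],[0,0,-0.5],[0,0,-0.5]], rot=[[0,0,0],[0,0,0],[0,0,0],[0,0,0],[0,0,0]])

```text
t: 8.32
tcp_pos: [0.5759, 0.1606, 0.2934]
tool_rot: [-2.305, -2.132, -0.001]
force: [0.5, 0.3, -3.0]
grip_width: 0.0212
gripper_force: 69.1
```

```bash
python3 - <<'E'
from h import *
s=status.observe(); print(s["t"],s["tcp_pos"],s["force"],s["grip_width"])
c=cal("side"); o=-c[1].T@c[2]
# place in front of side camera, 0.38 below/ahead
for f in(.35,.4,.45):
    print(o+c[1][2]*f)
print(c[1][0],c[1][1])
E
```

```text
8.325 [0.57588316 0.16064671 0.29336122] [ 0.53206489  0.30651814 -3.03626332] 0.021150268752486934
[0.44622558 0.17200747 0.45800089]
[0.46259987 0.14400731 0.41994995]
[0.47897415 0.11600716 0.381899  ]
[-0.86724595 -0.49783267 -0.006863  ] [-0.37501673  0.66223801 -0.6486935 ]
```

```bash
python3 - <<'E'
from h import *
plan([.49,.10,.44],down(-1.0),10)
E
```

```text
N 10 travel [-0.097 -0.049 -0.147] rot [-0.001 -0.001  0.922]
```

step_arm(grip=[0,0,0,0,0], travel=[[-0.1,-0.05,-0.15],[-0.1,-0.05,-0.15],[-0.1,-0.05,-0.15],[-0.1,-0.05,-0.15],[-0.1,-0.05,-0.15]], rot=[[0,0,0.9],[0,0,0.9],[0,0,0.9],[0,0,0.9],[0,0,0.9]])

```text
t: 8.95
tcp_pos: [0.5391, 0.1185, 0.3672]
tool_rot: [-2.725, -1.559, -0.001]
force: [-0.3, -0.4, -3.0]
grip_width: 0.0211
gripper_force: 69.2
```

step_arm(grip=[0,0,0,0,0], travel=[[-0.1,-0.05,-0.15],[-0.1,-0.05,-0.15],[-0.1,-0.05,-0.15],[-0.1,-0.05,-0.15],[-0.1,-0.05,-0.15]], rot=[[0,0,0.9],[0,0,0.9],[0,0,0.9],[0,0,0.9],[0,0,0.9]])

```text
t: 9.57
tcp_pos: [0.4879, 0.0968, 0.4421]
tool_rot: [-3.004, -0.911, -0.0]
force: [-0.8, -0.2, -3.0]
grip_width: 0.0215
gripper_force: 69.2
```

step_arm(grip=[0,0,0,0,0], travel=[[0,0,0],[0,0,0],[0,0,0],[0,0,0],[0,0,0]], rot=[[0,0,0],[0,0,0],[0,0,0],[0,0,0],[0,0,0]])

```text
t: 10.2
tcp_pos: [0.4888, 0.0974, 0.4414]
tool_rot: [-3.003, -0.917, -0.0]
force: [0.1, 0.6, -2.9]
grip_width: 0.0215
gripper_force: 69.3
```

```bash
python3 - <<'E'
from h import *
s=status.observe(); print(s["t"],s["tcp_pos"],s["joint_positions"])
M=R.from_rotvec(s["tool_rot"]).as_matrix(); print(M)
im,d,c=grab("side"); np.savez("side2.npz",im=im,d=d,K=c[0],r=c[1],t=c[2],M=M,p=s["tcp_pos"])
uv=proj(s["tcp_pos"]-[0,0,.03],c)[0].astype(int); u,v=np.clip(uv,[120,90],[520,390]); print(uv,u-120,v-90)
save("dial",cv2.resize(im[v-90:v+90,u-120:u+120],(800,600),interpolation=cv2.INTER_CUBIC))
E
```

```text
10.2 [0.48884438 0.09741066 0.44137489] [-0.88823884  0.0327649   0.65565691  1.69752671 -0.02178182  1.41801972
 -1.20753877]
[[ 8.29387620e-01  5.58673528e-01 -2.54113081e-04]
 [ 5.58673210e-01 -8.29386449e-01  1.53705342e-03]
 [ 6.47953110e-04 -1.41677925e-03 -9.99998786e-01]]
[324 205] 204 115
```

View pics/dial.png

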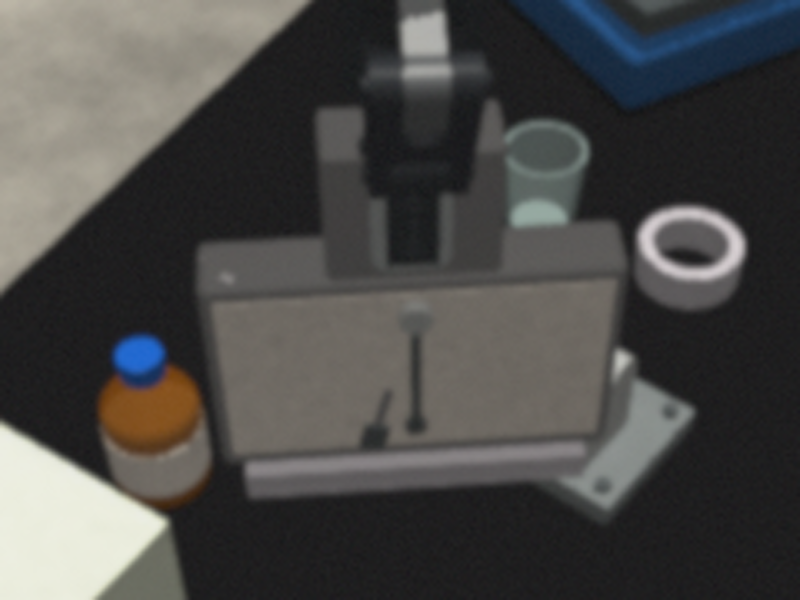

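The dial is face-on to the camera. In crop pixels the pivot is at (415,318), the pointer tip at (415,427) and the index tab at (375,436), with a thin line leading to the tab. Next I'll convert these to the face plane.

```bash
python3 - <<'E'
from h import *
z=np.load("side2.npz"); c=(z["K"],z["r"],z["t"]); M=z["M"]; p=z["p"]; im=z["im"]; g=im.mean(2)
K,r,t=c; o=-r.T@t
P=cloud(z["d"],c); 
def crop(x,y): return (x+.5)/3.3333-.5+204,(y+.5)/3.3333-.5+115
# depth fit of face plane offset
pts=[P[int(round(v)),int(round(u))] for u,v in (crop(x,y) for x in(240,300,350,480,540,580) for y in(320,360,400))]
off=np.median((np.array(pts)-p)@M[:,1]); print("off",off)
def face(u,v):
    d=r.T@np.linalg.solve(K,[u,v,1]); q=o+d*((off+(p-o)@M[:,1])/(d@M[:,1])); return np.array([(q-p)@M[:,0],q[2]])*1000
def cen(x0,y0,x1,y1,th):
    u0,v0=map(int,crop(x0,y0)); u1,v1=map(int,crop(x1,y1)); s=np.clip(th-g[v0:v1+1,u0:u1+1],0,None); v,u=np.mgrid[v0:v1+1,u0:u1+1]
    return (s*u).sum()/s.sum(),(s*v).sum()/s.sum()
piv=face(*crop(415,318)); 
for nm,a in dict(tab=(355,418,395,450),tip=(403,416,428,438),shaft=(403,345,428,405),line=(376,385,396,418)).items():
    uv=cen(*a,75 if nm!="line" else 85); q=face(*uv)-piv; print(nm,uv,q.round(1),"len",np.hypot(*q).round(1),"ang",np.arctan2(-q[0],-q[1]).round(4))
for nm,a in dict(footL=(247,497),footR=(588,481),topL=(210,297),topR=(620,274),botL=(228,460),botR=(603,436)).items(): print(nm,(face(*crop(*a))-piv).round(1))
E
```

```text
off -0.010826312029835639
tab (np.float64(315.854118993135), np.float64(245.95280320366135)) [ 13.  -52.9] len 54.5 ang -0.2414
tip (np.float64(328.312540192926), np.float64(241.62765273311896)) [ -0.2 -47.1] len 47.1 ang 0.0037
shaft (np.float64(328.3179876601804), np.float64(226.5439012814428)) [ -0.2 -23.7] len 23.7 ang 0.0072
line (np.float64(318.64924114671163), np.float64(236.5564924114671)) [  9.8 -38.1] len 39.4 ang -0.2524
footL [ 55.5 -79.5]
footR [-58.  -82.1]
topL [58. 13.]
topR [-58.7  13.2]
botL [ 59.9 -59.7]
botR [-60.8 -58.9]
```

```bash
python3 - <<'E'
from h import *
z=np.load("side2.npz"); c=(z["K"],z["r"],z["t"]); M=z["M"]; p=z["p"]; K,r,t=c; o=-r.T@t
d=r.T@np.linalg.solve(K,[328.3,210.1,1]); q=o+d*((-.0108+(p-o)@M[:,1])/(d@M[:,1])); print("pivot in tool",M.T@(q-p))
P=cloud(z["d"],c)
m=(np.linalg.norm(P-p-[0,0,-.03],axis=-1)<.1); Q=(P-p)@M
for lo,hi,n in((-.03,.0,"stem"),(.001,.0079,"housetop")):
    s=Q[m&(Q[...,2]>lo)&(Q[...,2]<hi)]; print(n,len(s),np.percentile(s,[3,50,97],axis=0).round(4).tolist())
for f in("top0","side0","side1"):
    z=np.load(f+".npz"); c=(z["K"],z["r"],z["t"]); P=cloud(z["d"],c); D=np.linalg.norm(P[...,:2]-[.5335,-.2075],axis=-1)
    for lo in(.083,.079):
        q=P[(D<.03)&(P[...,2]>lo)]; print(f,lo,len(q),q.mean(0).round(4),cv2.minAreaRect(q[:,:2].astype(np.float32)))
yaw=-.153; ex=np.array([np.cos(yaw),np.sin(yaw),0]); ey=np.array([-np.sin(yaw),np.cos(yaw),0])
E
```

```text
pivot in tool [-0.00256405 -0.0108      0.02516396]
stem 1218 [[-0.0255, -0.0235, -0.0288], [-0.0005, -0.0104, -0.0155], [0.0215, -0.0086, -0.0009]]
housetop 186 [[-0.0259, -0.0112, 0.0012], [-0.0042, -0.01, 0.0048], [0.0219, -0.0087, 0.0076]]
top0 0.083 112 [ 0.5342 -0.2077  0.0847] ((0.533445417881012, -0.2077302783727646), (0.01784861460328102, 0.033819980919361115), 78.74250030517578)
top0 0.079 214 [ 0.5335 -0.2073  0.0831] ((0.5335186719894409, -0.2074904441833496), (0.024485241621732712, 0.033744458109140396), 79.6390380859375)
side0 0.083 50 [ 0.5302 -0.2083  0.0841] ((0.5317971110343933, -0.20793651044368744), (0.014431465417146683, 0.03190934658050537), 85.6622314453125)
side0 0.079 139 [ 0.5316 -0.2069  0.0824] ((0.5322579145431519, -0.20846790075302124), (0.022605877369642258, 0.03603249415755272), 85.37135314941406)
side1 0.083 0 [nan nan nan] ((0.0, 0.0), (0.0, 0.0), 0.0)
side1 0.079 0 [nan nan nan] ((0.0, 0.0), (0.0, 0.0), 0.0)<stdin>:11: RuntimeWarning: Mean of empty slice.
  ret = um.true_divide(
```

```bash
cat >> h.py <<'E'
YAW=-.153; A=.246; FT=np.array([-.002,0,.099])
def target(up,yaw=YAW,a=A,crown=(.533,-.2077)):
    Rt=down(yaw)@R.from_rotvec([0,-a,0]).as_matrix()
    ey=np.array([-np.sin(yaw),np.cos(yaw),0]); n=-Rt[:,2]
    foot=np.array([crown[0],crown[1],.071])+.014*n+[0,0,up]
    return foot-Rt@FT,Rt
E
python3 - <<'E'
from h import *
p,r=target(.03); print(p,r.round(3)); plan(p,r,12)
E
```

```text
[ 0.53748955 -0.17858586  0.210111  ] [[ 0.148  0.988 -0.037]
 [ 0.959 -0.152 -0.241]
 [-0.244  0.    -0.97 ]]
N 12 travel [-0.149  0.161  0.214] rot [-0.085 -0.194 -0.684]
```

step_arm(grip=[0,0,0,0,0], travel=[[-0.15,0.16,0.21],[-0.15,0.16,0.21],[-0.15,0.16,0.21],[-0.15,0.16,0.21],[-0.15,0.16,0.21]], rot=[[-0.085,-0.194,-0.684],[-0.085,-0.194,-0.684],[-0.085,-0.194,-0.684],[-0.085,-0.194,-0.684],[-0.085,-0.194,-0.684]])

```text
t: 10.88
tcp_pos: [0.4843, -0.016, 0.34]
tool_rot: [2.741, 1.388, -0.121]
force: [0.7, 0.2, -2.7]
grip_width: 0.0212
gripper_force: 69.2
```

step_arm(grip=[0,0,0,0,0], travel=[[-0.15,0.16,0.21],[-0.15,0.16,0.21],[-0.15,0.16,0.21],[-0.15,0.16,0.21],[0,0,0]], rot=[[-0.085,-0.194,-0.684],[-0.085,-0.194,-0.684],[-0.085,-0.194,-0.684],[-0.085,-0.194,-0.684],[0,0,0]])

```text
t: 11.5
tcp_pos: [0.5047, -0.1105, 0.2658]
tool_rot: [2.481, 1.711, -0.218]
force: [-0.1, 0.0, -3.0]
grip_width: 0.021
gripper_force: 69.4
```

```bash
python3 - <<'E'
from h import *
s=status.observe(); print(s["t"],s["tcp_pos"],s["joint_positions"]); p,r=target(.03); plan(p,r,4)
E
```

```text
11.5 [ 0.50465101 -0.11053963  0.2657816 ] [-0.59542097  0.25431472  0.75564073  1.9185768   0.01441926  1.0599227
 -0.2245062 ]
N 4 travel [-0.108  0.125  0.167] rot [-0.071 -0.143 -0.519]
```

step_arm(grip=[0,0,0,0,0], travel=[[-0.11,0.125,0.165],[-0.11,0.125,0.165],[-0.11,0.125,0.165],[-0.11,0.125,0.165],[0,0,0]], rot=[[-0.07,-0.143,-0.519],[-0.07,-0.143,-0.519],[-0.07,-0.143,-0.519],[-0.07,-0.143,-0.519],[0,0,0]])

```text
t: 12.12
tcp_pos: [0.5384, -0.1775, 0.2117]
tool_rot: [2.253, 1.934, -0.275]
force: [-0.4, -0.1, -3.8]
grip_width: 0.0213
gripper_force: 69.4
```

step_arm(grip=[0,0,0,0,0], travel=[[0,0,0],[0,0,0],[0,0,0],[0,0,0],[0,0,0]], rot=[[0,0,0],[0,0,0],[0,0,0],[0,0,0],[0,0,0]])

```text
t: 12.75
tcp_pos: [0.5384, -0.1776, 0.2121]
tool_rot: [2.251, 1.935, -0.274]
force: [-0.9, 0.2, -3.5]
grip_width: 0.0211
gripper_force: 69.4
```

```bash
python3 - <<'E'
from h import *
s=status.observe(); print(s["t"],s["tcp_pos"],s["force"]); p,r=target(.03); plan(p,r,1)
o=[]
for n in("top","side"):
    im,d,c=grab(n); np.savez(n+"3.npz",im=im,d=d,K=c[0],r=c[1],t=c[2],M=R.from_rotvec(s["tool_rot"]).as_matrix(),p=s["tcp_pos"])
    u,v=proj([.533,-.205,.12],c)[0].astype(int); print(n,u,v); o.append(cv2.resize(im[v-75:v+75,u-50:u+50],(400,600),interpolation=cv2.INTER_CUBIC))
save("over",np.hstack(o))
E
```

```text
12.75 [ 0.53844055 -0.17755009  0.21208619] [-0.88570881  0.22575372 -3.49556104]
N 1 travel [-0.007 -0.008  0.022] rot [ 0.028 -0.019  0.024]
top 384 283
side 384 208
```

View pics/over.png

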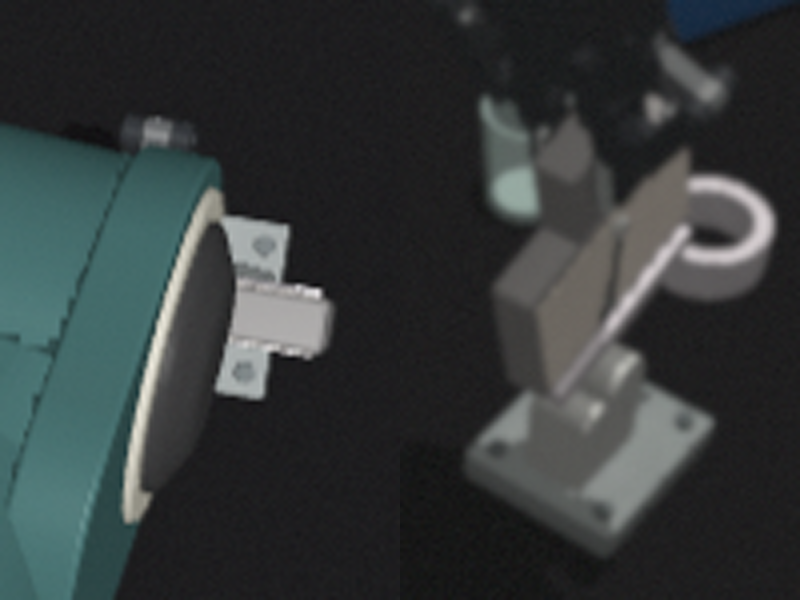

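The top view is mostly blocked by the arm. In the side view the tilted gauge hovers over the stud, with humps at (622,370) and (585,408). I'll check its offset in the hand with the same camera.

```bash
python3 - <<'E'
from h import *
for f in("side3","top3"):
    z=np.load(f+".npz"); c=(z["K"],z["r"],z["t"]); M=z["M"]; p=z["p"]; Q=(cloud(z["d"],c)-p)@M
    for n,lo,hi in(("stem",-.025,-.002),("house",.02,.08),("foot",.089,.11)):
        s=Q[(Q[...,2]>lo)&(Q[...,2]<hi)&(abs(Q[...,0])<.075)&(abs(Q[...,1])<.025)]
        if len(s)>20: print(f,n,len(s),np.percentile(s,[2,50,98],axis=0).round(4).tolist())
    s=Q[(Q[...,2]>.0)&(Q[...,2]<.016)&(abs(Q[...,0])>.032)&(abs(Q[...,0])<.058)&(abs(Q[...,1])<.01)]; print(f,"house top",len(s),np.median(s,0) if len(s) else 0)
    s=Q[(Q[...,2]>.02)&(Q[...,2]<.07)&(Q[...,0]>.05)&(abs(Q[...,1])<.008)&(Q[...,0]<.075)]; print("+y end",len(s),np.median(s,0) if len(s) else 0)
p,r=target(.0); plan(p,r,1)
E
```

```text
side3 stem 214 [[-0.0039, -0.0244, -0.0248], [0.0136, -0.011, -0.0143], [0.0235, 0.022, -0.0025]]
side3 house 905 [[-0.0561, -0.0163, 0.021], [0.0154, -0.0124, 0.0491], [0.0599, 0.0059, 0.0786]]
side3 foot 184 [[-0.0542, -0.017, 0.0891], [0.0015, -0.0158, 0.0918], [0.052, -0.0108, 0.1005]]
side3 house top 157 [ 0.04393647 -0.00032581  0.01116832]
+y end 102 [0.0593865  0.00030655 0.04544179]
top3 house top 208 [-4.51462630e-02  8.32002742e-05  9.59635966e-03]
+y end 0 0
N 1 travel [ 0.067 -0.009  0.312] rot [ 0.026 -0.017  0.023]
```

step_arm(grip=[0,0,0,0,0], travel=[[0.015,-0.01,0.08],[0.015,0,0.08],[0.015,0,0.06],[0.007,0,0.03],[0,0,0]], rot=[[0.026,-0.017,0.023],[0,0,0],[0,0,0],[0,0,0],[0,0,0]])

```text
t: 13.48
tcp_pos: [0.5372, -0.1786, 0.1862]
tool_rot: [2.254, 1.933, -0.279]
force: [-0.0, -0.1, -2.4]
grip_width: 0.021
gripper_force: 69.5
```

step_arm(grip=[0,0,0,0,0], travel=[[0,0,0],[0,0,0],[0,0,0],[0,0,0],[0,0,0]], rot=[[0,0,0],[0,0,0],[0,0,0],[0,0,0],[0,0,0]])

```text
t: 14.1
tcp_pos: [0.5373, -0.1785, 0.1865]
tool_rot: [2.253, 1.933, -0.278]
force: [-0.4, -0.5, -2.0]
grip_width: 0.021
gripper_force: 69.5
```

```bash
sed -i 's/FT=np.array(\[-.002,0,.099\])/FT=np.array([-.0025,0,.100])/' h.py; python3 - <<'E'
from h import *
s=status.observe(); print(s["t"],s["tcp_pos"],s["force"],s["torque"]); p,r=target(.0); plan(p,r,1)
E
```

```text
14.1 [ 0.5373206  -0.17853294  0.18652117] [-0.37771522 -0.53175012 -1.97579344] [ 0.40940718 -0.07519964 -0.00569916]
N 1 travel [0.02  0.002 0.052] rot [ 0.001 -0.001  0.001]
```

step_arm(grip=[0,0,0,0,0], travel=[[0.007,0,0.01],[0.005,0,0.01],[0,0,0],[0,0,0],[0,0,0]], rot=[[0,0,0],[0,0,0],[0,0,0],[0,0,0],[0,0,0]])

```text
t: 14.72
tcp_pos: [0.5374, -0.1779, 0.1843]
tool_rot: [2.253, 1.933, -0.278]
force: [0.5, 0.1, -2.4]
grip_width: 0.0212
gripper_force: 69.5
```

step_arm(grip=[0,0,0,0,0], travel=[[0.003,0,0.01],[0,0,0],[0,0,0],[0,0,0],[0,0,0]], rot=[[0,0,0],[0,0,0],[0,0,0],[0,0,0],[0,0,0]])

```text
t: 15.35
tcp_pos: [0.5374, -0.1779, 0.1832]
tool_rot: [2.253, 1.933, -0.278]
force: [0.5, 0.3, -2.9]
grip_width: 0.0211
gripper_force: 69.5
```

step_arm(grip=[0,0,0,0,0], travel=[[0.003,0,0.01],[0,0,0],[0,0,0],[0,0,0],[0,0,0]], rot=[[0,0,0],[0,0,0],[0,0,0],[0,0,0],[0,0,0]])

```text
t: 15.98
tcp_pos: [0.5374, -0.1778, 0.1822]
tool_rot: [2.253, 1.933, -0.279]
force: [-0.1, -0.6, -2.5]
grip_width: 0.0208
gripper_force: 69.5
```

step_arm(grip=[0,0,0,0,0], travel=[[0.003,0,0.01],[0,0,0],[0,0,0],[0,0,0],[0,0,0]], rot=[[0,0,0],[0,0,0],[0,0,0],[0,0,0],[0,0,0]])

```text
t: 16.6
tcp_pos: [0.5374, -0.1777, 0.1811]
tool_rot: [2.253, 1.933, -0.279]
force: [-0.0, -0.4, -2.8]
grip_width: 0.0213
gripper_force: 69.5
```

```bash
python3 - <<'E'
from h import *
s=status.observe(); print(s["t"],s["tcp_pos"],s["force"],s["torque"]); p,r=target(.0); plan(p,r,1)
E
```

```text
16.6 [ 0.53741514 -0.1777407   0.18114707] [-1.62651460e-03 -3.64203093e-01 -2.77068759e+00] [ 0.48437438 -0.02304753  0.01723035]
N 1 travel [-0.     0.002  0.002] rot [ 0. -0.  0.]
```

step_arm(grip=[0,0,0,0,0], travel=[[0.002,0,0.008],[0,0,0],[0,0,0],[0,0,0],[0,0,0]], rot=[[0,0,0],[0,0,0],[0,0,0],[0,0,0],[0,0,0]])

```text
t: 17.23
tcp_pos: [0.5375, -0.1777, 0.1803]
tool_rot: [2.253, 1.933, -0.278]
force: [0.5, 0.0, -2.7]
grip_width: 0.0212
gripper_force: 69.7
```

step_arm(grip=[0,0,0,0,0], travel=[[0.002,0,0.008],[0,0,0],[0,0,0],[0,0,0],[0,0,0]], rot=[[0,0,0],[0,0,0],[0,0,0],[0,0,0],[0,0,0]])

```text
t: 17.85
tcp_pos: [0.5376, -0.1777, 0.1801]
tool_rot: [2.253, 1.933, -0.278]
force: [-0.9, 2.3, 5.6]
grip_width: 0.0214
gripper_force: 70.6
```

step_arm(grip=[0,0,0,0,0], travel=[[0,0,-0.002],[0,0,0],[0,0,0],[0,0,0],[0,0,0]], rot=[[0,0,0],[0,0,0],[0,0,0],[0,0,0],[0,0,0]])

```text
t: 18.48
tcp_pos: [0.5376, -0.1777, 0.1801]
tool_rot: [2.253, 1.933, -0.278]
force: [-1.8, 2.2, 5.1]
grip_width: 0.0214
gripper_force: 70.6
```

```bash
python3 - <<'E'
from h import *
s=status.observe(); print(s["t"],s["tcp_pos"],s["force"],s["torque"])
im,d,c=grab("side"); M=R.from_rotvec(s["tool_rot"]).as_matrix(); p=s["tcp_pos"]
Q=(cloud(d,c)-p)@M
u,v=proj([.533,-.205,.11],c)[0].astype(int); u0,v0=u-40,v-30; print(u0,v0)
save("rest",cv2.resize(im[v0:v0+60,u0:u0+80],(800,600),interpolation=cv2.INTER_CUBIC))
# predicted crop positions: pivot, tip, mark on -x face; crown contact
G=M@np.array([-.0025,0,.101])+p
gz=-M[:,2]; gy=M[:,0]; gx=M[:,1]; piv=G+.078*gz-.0115*gx
for n,P in dict(piv=piv,mark=piv+.05*(-np.cos(.246)*gz+np.sin(.246)*gy),mark60=piv+.06*(-np.cos(.246)*gz+np.sin(.246)*gy),plumb=piv-[0,0,.05],foot=G-.015*gx,fL=G-.015*gx+.055*gy,fR=G-.015*gx-.055*gy).items(): print(n,((proj(P,c)[0]-[u0,v0])*10+4.5).round(0))
print("tilt",np.arcsin(-gy[2]),"foot",G)
np.savez("side4.npz",im=im,d=d,K=c[0],r=c[1],t=c[2],M=M,p=p)
E
```

```text
18.475 [ 0.53758116 -0.17766859  0.1800963 ] [-1.75775598  2.2133913   5.11432994] [ 0.34251189  0.58348761 -0.17647995]
344 181
piv [422. 215.]
mark [396. 404.]
mark60 [392. 440.]
plumb [397. 404.]
foot [453. 446.]
fL [293. 655.]
fR [608. 246.]
tilt 0.2458489167855566 foot [ 0.53349013 -0.20436312  0.08274171]
```

View pics/rest.png

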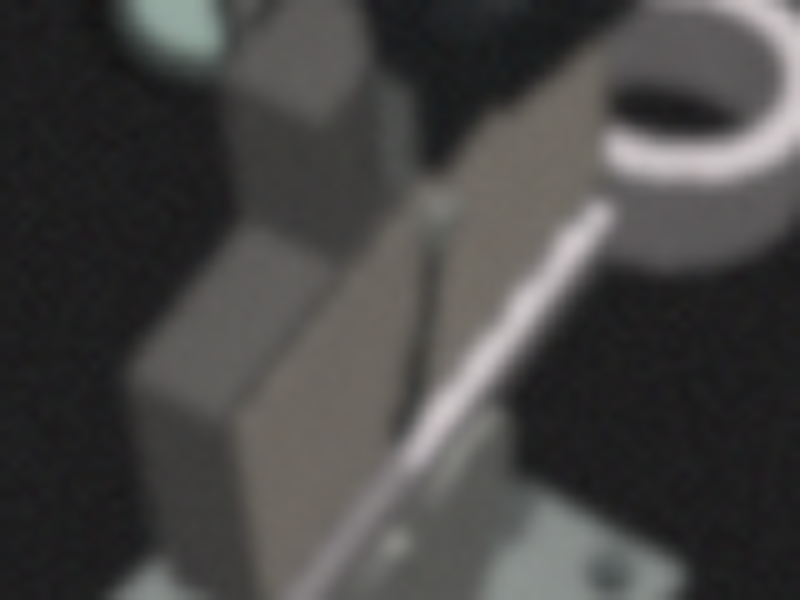

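step_arm(grip=[0,0,0,0,0], travel=[[0,0,-0.003],[0,0,0],[0,0,0],[0,0,0],[0,0,0]], rot=[[0,0,0],[0,0,0],[0,0,0],[0,0,0],[0,0,0]])

```text
t: 19.15
tcp_pos: [0.5376, -0.1776, 0.1801]
tool_rot: [2.253, 1.933, -0.278]
force: [-1.5, 1.4, 5.6]
grip_width: 0.0211
gripper_force: 70.4
```

step_arm(grip=[0,0,0,0,0], travel=[[0,0,0],[0,0,0],[0,0,0],[0,0,0],[0,0,0]], rot=[[0,0,0],[0,0,0],[0,0,0],[0,0,0],[0,0,0]])

```text
t: 19.77
tcp_pos: [0.5376, -0.1777, 0.1801]
tool_rot: [2.253, 1.933, -0.278]
force: [-1.3, 1.2, 4.8]
grip_width: 0.0214
gripper_force: 70.4
```

step_arm(grip=[0,0,0,0,0], travel=[[0,0,-0.004],[0,0,0],[0,0,0],[0,0,0],[0,0,0]], rot=[[0,0,0],[0,0,0],[0,0,0],[0,0,0],[0,0,0]])

```text
t: 20.4
tcp_pos: [0.5375, -0.1776, 0.1802]
tool_rot: [2.253, 1.933, -0.279]
force: [0.8, -0.2, -0.4]
grip_width: 0.0215
gripper_force: 69.7
```

step_arm(grip=[0,0,0,0,0], travel=[[0,0,0],[0,0,0],[0,0,0],[0,0,0],[0,0,0]], rot=[[0,0,0],[0,0,0],[0,0,0],[0,0,0],[0,0,0]])

```text
t: 21.02
tcp_pos: [0.5374, -0.1774, 0.1802]
tool_rot: [2.254, 1.933, -0.279]
force: [0.3, -0.3, -2.4]
grip_width: 0.0212
gripper_force: 69.6
```

step_arm(grip=[0,0,0,0,0], travel=[[0.001,0,0.003],[0,0,0],[0,0,0],[0,0,0],[0,0,0]], rot=[[0,0,0],[0,0,0],[0,0,0],[0,0,0],[0,0,0]])

```text
t: 21.65
tcp_pos: [0.5374, -0.1775, 0.1801]
tool_rot: [2.254, 1.933, -0.279]
force: [-0.4, 0.7, 1.6]
grip_width: 0.0209
gripper_force: 70.0
```

step_arm(grip=[0,0,0,0,0], travel=[[0,0,0],[0,0,0],[0,0,0],[0,0,0],[0,0,0]], rot=[[0,0,0],[0,0,0],[0,0,0],[0,0,0],[0,0,0]])

```text
t: 22.28
tcp_pos: [0.5374, -0.1775, 0.1801]
tool_rot: [2.253, 1.933, -0.279]
force: [-1.2, 2.1, 3.7]
grip_width: 0.0209
gripper_force: 70.2
```

step_arm(grip=[0,0,0,0,0], travel=[[0,0,-0.001],[0,0,0],[0,0,0],[0,0,0],[0,0,0]], rot=[[0,0,0],[0,0,0],[0,0,0],[0,0,0],[0,0,0]])

```text
t: 22.9
tcp_pos: [0.5374, -0.1774, 0.1801]
tool_rot: [2.253, 1.933, -0.279]
force: [-1.5, 1.5, 3.3]
grip_width: 0.021
gripper_force: 70.1
```

step_arm(grip=[0,0,0,0,0], travel=[[0,0,0],[0,0,0],[0,0,0],[0,0,0],[0,0,0]], rot=[[0,0,0],[0,0,0],[0,0,0],[0,0,0],[0,0,0]])

```text
t: 23.52
tcp_pos: [0.5374, -0.1775, 0.1801]
tool_rot: [2.253, 1.933, -0.279]
force: [-0.8, 1.9, 2.8]
grip_width: 0.0214
gripper_force: 70.1
```

```bash
python3 - <<'E'
from h import *
s=status.observe(); print(s["t"],s["tcp_pos"],s["force"])
im,d,c=grab("side"); M=R.from_rotvec(s["tool_rot"]).as_matrix(); p=s["tcp_pos"]; print("tilt",np.arcsin(-M[2,0]))
a=im[181:241,344:424]; u,v=proj([.53,.16,.1],c)[0].astype(int)
save("final",np.hstack([cv2.resize(a,(560,420),interpolation=cv2.INTER_CUBIC),cv2.resize(im[v-105:v+105,u-60:u+60],(240,420))]))
# gauge tilt from depth: top edge of -x housing face / foot, in tool frame
Q=(cloud(d,c)-p)@M
s=Q[(abs(Q[...,0])>.032)&(abs(Q[...,0])<.058)&(abs(Q[...,1])<.009)&(Q[...,2]>0)&(Q[...,2]<.02)]; print(len(s),np.median(s,0))
E
```

```text
23.525 [ 0.53742867 -0.17745243  0.18009118] [-0.84688734  1.85848919  2.84536348]
tilt 0.24599336327795798
152 [ 0.04355824 -0.00020229  0.01111396]
```

View pics/final.png

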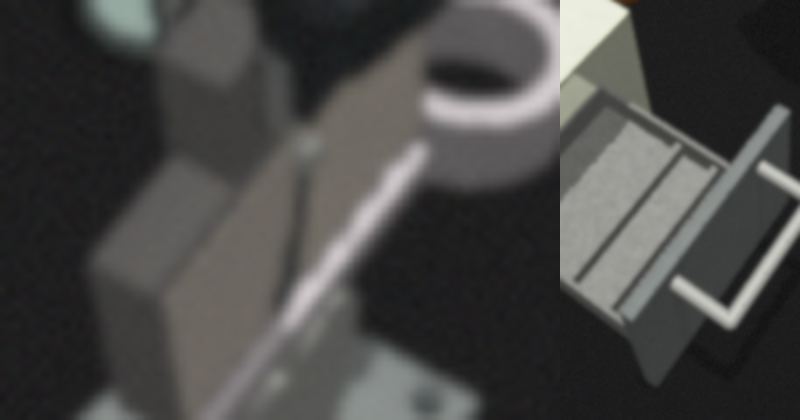

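The pointer, from (308,145) to (285,300), lies over the index tab. The gauge rests on the higher hump with about 5.5 N of steady contact force, and the drawer is still open.

```bash
python3 -c "
from bench import manip; print(manip.finish_job())"
```

```text
the job is handed in; nothing more can be done
None
```

The job is handed in, with no verdict returned: the drawer is fully out at its stop, and the gauge is held still on the higher hump with about 5–6 N of contact, rocked 0.246 rad so its pointer sits on the index mark.

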